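Close the sugar canister with its nested double lid, then lift the outer lid off alone

TASK

The sugar canister's two lids stand nested on the cork trivet. Pick the pair up together by the inner lid's dark wooden knob, without parting them, and lower them onto the open blue canister, letting go of the knob only once the inner lid is seated; then take the blue outer lid by its white collar and lift it off alone so that the inner lid stays seated on the canister. Finish while still holding the outer lid level in the gripper, its lower edge several centimetres above the top of the knob, ready to be wiped, and leave the canister and the other things on the worktop where they stand.

Things in the scene. Friction and masses are not known exactly. Their poses are not given: they have to be found in the camera images.
- canister: open blue ceramic canister with white sugar lumps in it, loose; origin under its centre on the worktop, z up. 110 mm outer diameter, 80 mm tall, 5 mm wall, mouth 100 mm wide. With the inner lid seated, that lid's origin is 66 mm above this origin, on the same axis.
- trivet: round cork trivet, 144 mm diameter, 8 mm thick, fixed; the nested lids stand on it at the start; origin under its centre.
- inner_lid: inner lid, loose, 0.18 kg; origin at the centre of its underside, z up. Tapered cork plug z 0 to 14 mm (82 mm diameter at the foot, 93 mm above); wood flange 110 mm diameter, z 14 to 22 mm, rests on the canister's rim; straight dark wood knob 20 mm diameter, z 22 to 88 mm, passes freely through the outer lid's hole, free above the collar from z 56 mm. Lifted by the knob it carries the outer lid on its flange.
- outer_lid: outer lid, loose, 0.15 kg, blue ring-shaped cap lying on the inner lid's flange, no catch; origin at the centre of its lower edge, z up. 127 mm diameter; skirt (115 mm inside) z 0 to 6 mm, flat top z 6 to 12 mm, white round collar 50 mm outer diameter, z 12 to 40 mm, round a 30 mm hole. Nested, its origin is 16 mm above the inner lid's; 72 mm higher its lower edge is level with the knob's top.
- dark_mug: dark grey mug, 86x119x99 mm; origin under its centre. A bystander.
- timer: white and black wind-up kitchen timer, 62 mm across, 54 mm tall; origin under its centre. A bystander.
- spice: glass spice jar with a green cap, 46 mm across, 106 mm tall; origin under its centre. A bystander.
- shaker: small salt shaker with grey top, 44 mm across, 90 mm tall; origin under its centre. A bystander.
- biscuits: large patterned ceramic biscuit jar with a closed lid, 148 mm across, 200 mm tall; origin under its centre. A bystander.
- carafe: glass carafe with black lid and handle, 132x173x144 mm; origin under its centre. A bystander.
- bar: flat brown packet, 68x185x14 mm; origin under its centre. A bystander.
Not all that is in view belongs to the job. What is shaped like the outer_lid but green is not meant.

How it is judged (in metres and radians):
On the way, in this order (a step that is already met when the one before it is completed fails the run):
1. the nested lids have been lifted off the trivet together (height (world z) of inner_lid above 0.04 m and z of outer_lid in the frame of inner_lid between 0.011 and 0.021 m and horizontal distance between outer_lid and inner_lid below 0.007 m), for 0.1 s.
2. the nested lids sit on the canister, the inner lid seated while the gripper still holds its knob (z of inner_lid in the frame of canister between 0.061 and 0.071 m and horizontal distance between inner_lid and canister below 0.007 m and angle between inner_lid's own z axis and vertical below 0.08 rad and z of outer_lid in the frame of inner_lid between 0.011 and 0.021 m and horizontal distance between outer_lid and inner_lid below 0.007 m and contact force between the fingers and inner_lid above 0.5 N), for 0.1 s.
At the end, for the whole second after the job is handed in: Inner lid seated on the canister (within 5 mm in height, 7 mm of centre, 0.08 rad) and free; outer lid held still in the fingers, tilt under 0.25 rad, lower edge 16 mm or more above the knob, touching neither inner lid nor canister; canister upright, within 30 mm of its start (z of inner_lid in the frame of canister between 0.061 and 0.071 m and horizontal distance between inner_lid and canister below 0.007 m and angle between inner_lid's own z axis and vertical below 0.08 rad and z of outer_lid in the frame of canister above 0.17 m and angle between outer_lid's own z axis and vertical below 0.25 rad and contact force between the fingers and outer_lid above 1 N and contact force between each of outer_lid, the fingers and inner_lid below 0.05 N and contact force between outer_lid and canister below 0.05 N and linear speed of each of outer_lid, inner_lid below 0.02 m/s and distance of canister from where it was at the start of the episode below 0.03 m and angle between canister's own z axis and vertical below 0.05 rad); the arm keeps its last pose, push and grip.
It fails at once if the outer lid is raised off the inner lid while the inner lid is not seated on the canister (z of outer_lid in the frame of inner_lid above 0.036 m and (z of inner_lid in the frame of canister above 0.074 m or horizontal distance between inner_lid and canister above 0.015 m)).
It fails at once if the canister is shoved more than 40 mm (distance of canister from where it was at the start of the episode above 0.04 m).
It fails at once if a bystander is moved more than 30 mm or knocked over (distance of any of dark_mug, timer, spice, shaker, biscuits, carafe, bar from where it was at the start of the episode above 0.03 m or angle between any of dark_mug, timer, spice, shaker, biscuits, carafe, bar's own z axis and vertical above 0.3 rad).
It also fails if it takes over 45 s, if anything falls off the work surface, if the arm or the gripper's body presses on something with over 40 N, if the wrist force passes 120 N, or if a joint passes its speed limit or range.

ROBOT

A 6-joint arm with a two-finger parallel gripper is mounted at the origin on a cart in front of the work surface, level with it; the furniture and walls round the work are solid. World frame = base frame: x ahead of the robot, y to its left, z up, the work surface at z = 0. Lengths are in mm, angles in rad, forces in N, time in s.
With the tool pointing down it reaches from about 350 to 775 mm from the base axis. Payload 7.3 kg.
Tool frame: the origin (TCP) lies on the centre line of the jaws, within the pads' length; the fingertips stand finger_overhang ahead of it and the grasp point (between the pads) lies 8 mm behind it (finger_overhang is the distance from the TCP to the fingertips, in mm); z points along the fingers, y is the line along which they close (so a half turn about z gives the same grasp; the last joint's range is limited). The gripper opens to 92 mm and grips with 3 to 60 N. Pads are 19 mm wide; open, the fingers measure 130 mm over their backs; the gripper's body (75 mm by 190 mm) begins 47 mm behind the grasp point.
Start: joints at [-1.453, 0.342, 1.524, -0, 1.275, -0.146], TCP at [136.916, -506.851, 237.741] pointing down, gripper open.
Joint ranges: [-2.53, 2.53], [-0.77, 2.02], [0.04, 2.7], [-1, 4.14], [0.28, 2.66], [-3.11, 3.11]. Speed limits (rad/s): [2.57, 2.57, 3.14, 3.14, 3.14, 3.14].

INTERFACE

Orientations are given as [roll, pitch, yaw] about the fixed x, y, z axes, in that order (R = Rz(yaw) Ry(pitch) Rx(roll)).
In Python, from plant import get_obs, capture, close_job, finger_overhang gives the robot as it stands.
- The arm moves only by the shell command python3 -m inch 'ROWS'. ROWS is JSON, one flat list of numbers, 7 for each row, row after row: the turn, a rotation vector about the tool's x, y, z scaled (see below), then the shift along the tool's x, y, z scaled (see below), then the closure, from -1 (fully open) to 1 (shut). In form: [ax, ay, az, tx, ty, tz, gripper, ax, ay, az, tx, ty, tz, gripper, ...]. A call has 1 to 10 rows; each row shifts and turns the commanded pose from where the row before left it, along the tool's axes as they then stand; what a row does not reach is not made up. The controller multiplies each number of a shift by 0.8 m and each number of a turn by 1.5 rad. A row lasts 1/12 s, in which the tool goes at most 41.7 mm and 7.16 degrees, less where a joint would pass 70% of its speed; a pose out of reach is approached as far as the arm can. A call with a number of a shift or a turn outside -1 to 1 is refused whole. A call with a gripper value outside its range is refused whole. The fingers move at their own pace and stop on an object; the grip force is fixed at half the most. Time passes only in rows, so rows that do not move let the fingers close. It gives the time, the measured TCP pose, the force, the opening and the grip force at its end, in the units of the state.
- get_obs(): the state, without advancing time (a new reading comes with each control period).
- capture(name): name is "side" or "top" or "wrist"; returns a dict with "image" (384x512x3 uint8, red, green, blue), "mtx" (3x3 intrinsics, pixels), "distortion" ([k1, k2, p1, p2, k3] as OpenCV has them; the pictures are not rectified), "pose" (4x4, takes a point from camera to world coordinates). Camera axes: x right, y up, looking along -z (the intrinsics and any distortion apply to the point x, -y, -z); pixel columns grow to the right and rows downward; lengths in mm; the calibration is good to about 2 mm. A picture is of the moment at which its call begins. There is no depth.
- close_job(): hands the job in; it is judged then, once.
The state is a dict: "time": time; "joint_positions": joint angles; "dq": joint speeds; "tau": joint torques, N m; "tool_pos": TCP position; "tcp_rot": TCP orientation; "contact_force": force on the tool from outside, world axes, zero at the start; "moment": the same for the moment, N m; "grip_width": finger opening in mm; "finger_force": force on a finger pad.
Only numpy, scipy, OpenCV 4.12 (cv2) and the standard library are available. Lean on these libraries where they do the work, as an engineer would, in place of code of your own. Each camera call takes 0.05 s, during which the arm holds its last target. There are 200 camera calls.

## Working session

There is one attempt and no reset: what is moved stays moved. The work goes in short steps, Python scripts to look and compute and a shell command to move; the robot and the scene stay as the last step left them, time stands still between calls to the robot, and variables do not carry over. Pictures are saved under pics/ and viewed, at most 13 in all, crops included, and the job is handed in when it is done.

```bash
mkdir -p pics; ls
cat > h.py <<'E'
import numpy as np, cv2, pickle
from plant import get_obs, capture, close_job, finger_overhang
def snap(n,f):
    c=capture(n); cv2.imwrite('pics/%s.png'%f,c['image'][:,:,::-1]); pickle.dump(c,open(f+'.pkl','wb')); return c
def ray(f,uv,z):
    c=pickle.load(open(f+'.pkl','rb')); P=np.array(c['pose'])
    p=cv2.undistortPoints(np.array([[uv]],float),np.array(c['mtx']),np.array(c['distortion']))[0,0]
    d=P[:3,:3]@np.array([p[0],-p[1],-1]); o=P[:3,3]; return (o+d*(z-o[2])/d[2]).round(1)
def proj(f,X):
    c=pickle.load(open(f+'.pkl','rb')); P=np.array(c['pose'])
    q=(np.array(X,float)-P[:3,3])@P[:3,:3]; q=q*[1,-1,-1]
    return cv2.projectPoints(q.reshape(-1,1,3),np.zeros(3),np.zeros(3),np.array(c['mtx']),np.array(c['distortion']))[0][:,0]
E
python3 - <<'E'
from h import *
a=snap('top','top0');b=snap('side','side0')
print(finger_overhang,get_obs()); print(a['pose'],b['pose'])
E
```

```text
pics
11.0 {'time': 0.1, 'joint_positions': array([-1.45302686e+00,  3.42667610e-01,  1.52491060e+00, -1.86713341e-06,
        1.27538649e+00, -1.45978719e-01]), 'dq': array([ 0.00070013, -0.00257236, -0.00253257, -0.00021581, -0.00026282,
       -0.00082914]), 'tau': array([ 1.88042235e-03, -4.32004094e+01, -2.44695389e+01,  7.18342303e-02,
        5.25869080e-02, -5.24531765e-05]), 'tool_pos': array([ 136.85945225, -506.49624795,  237.11068555]), 'tcp_rot': array([-3.14023494e+00, -1.97812854e-04,  2.63748595e-01]), 'contact_force': array([-0.01581996,  0.41062919,  0.45404909]), 'moment': array([ 0.01539846,  0.0170155 , -0.04168168]), 'finger_force': 0.0, 'grip_width': 91.65213868192028}
[[ 2.28905885e-03  9.98553350e-01 -5.37211970e-02  3.80837306e+02]
 [-9.99973408e-01  2.65767054e-03  6.79113386e-03 -4.13056703e+01]
 [ 6.92408271e-03  5.37042231e-02  9.98532881e-01  1.64045650e+03]
 [ 0.00000000e+00  0.00000000e+00  0.00000000e+00  1.00000000e+00]] [[-5.42481570e-01  4.51703108e-01 -7.08292346e-01 -9.42197374e+02]
 [-8.40053856e-01 -2.86845622e-01  4.60466187e-01  9.16279900e+02]
 [ 4.82344903e-03  8.44798136e-01  5.35063401e-01  1.13945461e+03]
 [ 0.00000000e+00  0.00000000e+00  0.00000000e+00  1.00000000e+00]]
```

View pics/top0.png

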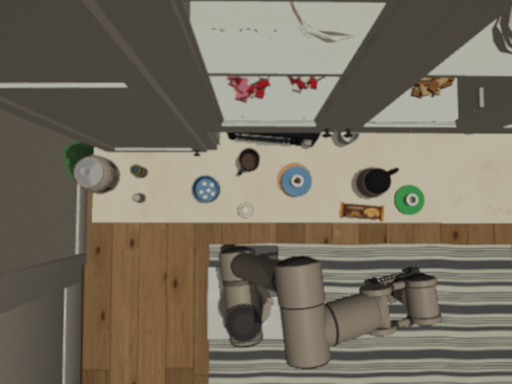

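View pics/side0.png

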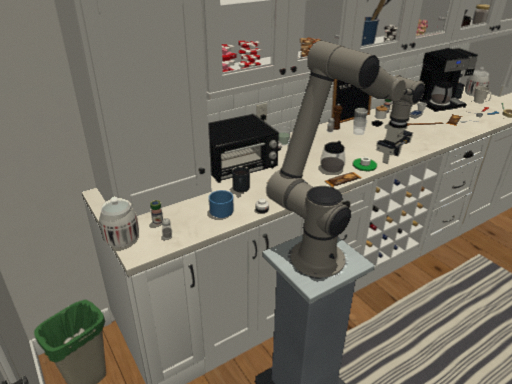

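Top view: canister (206,189), blue nested lids (296,181), green decoy (410,200), mug (249,160), timer (246,210), carafe (376,182), bar (361,211). The side view shows the arm hiding the lids and wall cabinets above the counter.

Run:
```python
from h import *
im=cv2.imread('pics/top0.png')
hsv=cv2.cvtColor(im,cv2.COLOR_BGR2HSV)
m=((hsv[:,:,0]>98)&(hsv[:,:,0]<118)&(hsv[:,:,1]>100)).astype(np.uint8)
n,l,s,c=cv2.connectedComponentsWithStats(m)
for i in range(1,n):
    if s[i,4]>30: print(s[i],c[i])
print('lids z36', ray('top0',(296,181),36),ray('top0',(297,181),96),'can',ray('top0',(206,189),80))
for k,u in dict(mug=(249,160),timer=(246,210),carafe=(376,182),bar=(361,211),green=(410,200),edge=(296,222),spice=(138,171),oven=(272,130),oven2=(229,137)).items(): print(k,ray('top0',u,30))
cv2.imwrite('pics/crop0.png',cv2.resize(im[110:235,170:330],None,fx=5,fy=4.8,interpolation=cv2.INTER_CUBIC))
```

```text
[194 177  25  22  94] [203.81914894 185.13829787]
lids z36 [ 508.6 -205.6   36. ] [ 503.9 -203.5   96. ] can [471.9 160.4  80. ]
mug [596.2 -10.8  30. ]
timer [388.3   0.8  30. ]
carafe [ 506. -540.   30.]
bar [ 385.2 -475.8   30. ]
green [ 431.2 -681.6   30. ]
edge [ 339.3 -205.8   30. ]
spice [549.  450.3  30. ]
oven [ 722.7 -106.5   30. ]
oven2 [692.5  73.1  30. ]
```

View pics/crop0.png

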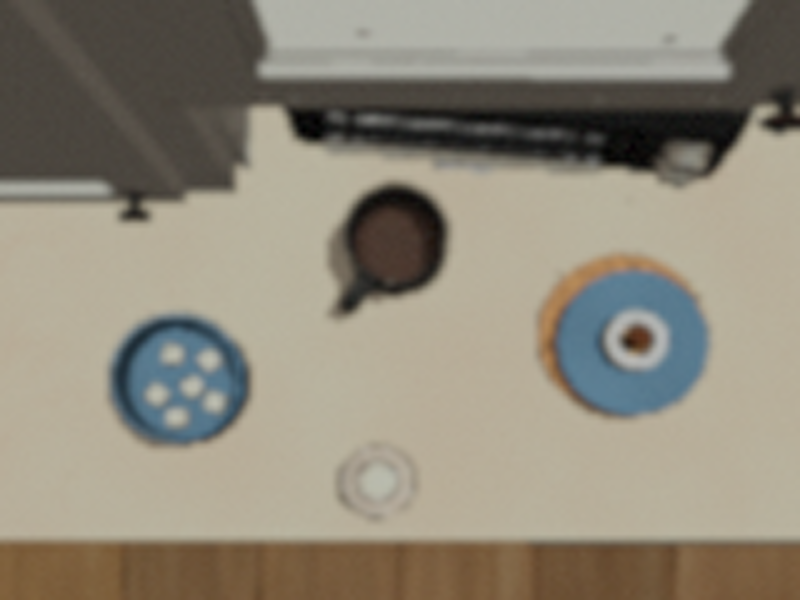

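```bash
python3 -m inch '[0,0,0,0.045,-0.0204,0,-1,0,0,0,0.045,-0.0204,0,-1,0,0,0,0.045,-0.0204,0,-1,0,0,0,0.045,-0.0204,0,-1,0,0,0,0.045,-0.0204,0,-1,0,0,0,0.045,-0.0204,0,-1,0,0,0,0.045,-0.0204,0,-1,0,0,0,0.045,-0.0204,0,-1,0,0,0,0.045,-0.0204,0,-1,0,0,0,0.045,-0.0204,0,-1]'; python3 -m inch '[0,0,0,0.045,-0.0204,0,-1,0,0,0,0.04,-0.0204,0,-1,0,0,0,0,0,0,-1]'
python3 - <<'E'
from h import *
a=snap('wrist','w1');print(a['pose'],get_obs()['tool_pos'])
E
```

```text
time: 0.93
tool_pos: [443.0, -253.7, 237.5]
tcp_rot: [-3.141, 0.0, 0.264]
contact_force: [0.2, -1.2, -0.0]
grip_width: 91.6
finger_force: 0.0
time: 1.18
tool_pos: [502.6, -201.7, 237.1]
tcp_rot: [-3.14, -0.002, 0.269]
contact_force: [-1.7, 0.7, 0.0]
grip_width: 91.8
finger_force: 0.0
[[ 2.65663910e-01  9.21996365e-01  2.81683137e-01  5.79077278e+02]
 [-9.64062116e-01  2.54867576e-01  7.50117035e-02 -1.82544701e+02]
 [-2.63138041e-03 -2.91487943e-01  9.56570883e-01  3.84903733e+02]
 [ 0.00000000e+00  0.00000000e+00  0.00000000e+00  1.00000000e+00]] [ 500.7125427  -203.59094787  236.96614784]
```

View pics/w1.png

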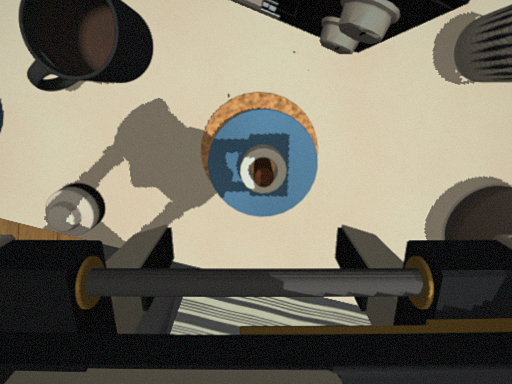

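Wrist view: blue lid disc centred near (263,162) on the trivet, collar at (263,169), dark knob top around (264,165), fingers at both sides at the bottom.

```bash
cat >> h.py <<'E'
def fitdisc(f,z,r,box=None,x0=(500,-200),lo=98,hi=118):
    from scipy.optimize import least_squares
    im=cv2.imread('pics/%s.png'%f); h=cv2.cvtColor(im,cv2.COLOR_BGR2HSV)
    m=((h[:,:,0]>lo)&(h[:,:,0]<hi)&(h[:,:,1]>90)).astype(np.uint8)
    if box: k=np.zeros_like(m); k[box[1]:box[3],box[0]:box[2]]=1; m*=k
    n,l,s,c=cv2.connectedComponentsWithStats(m); i=1+np.argmax(s[1:,4])
    y,x=np.where(l==i); H=cv2.convexHull(np.c_[x,y].astype(np.int32))[:,0]
    P=np.array([ray(f,p,z)[:2] for p in H])
    g=least_squares(lambda a:np.hypot(*(P-a[:2]).T)-a[2],[*x0,r],loss='soft_l1',f_scale=1)
    return s[i],g.x.round(1),np.abs(g.fun).mean().round(2)
E
python3 - <<'E'
from h import *
print(fitdisc('w1',36,63.5))
im=cv2.imread('pics/w1.png')
print('knob',ray('w1',(264,165),96),'collar',ray('w1',(263,169),64))
print('can',fitdisc('top0',80,55,(185,170,225,210),(472,160)), fitdisc('top0',36,63.5,(275,160,320,205)))
o=cv2.resize(im[130:200,220:310],None,fx=8,fy=8,interpolation=cv2.INTER_CUBIC); cv2.imwrite('pics/c1.png',o)
E
```

```text
(array([ 208,  109,  109,  107, 7137], dtype=int32), array([ 507.9, -210.9,   62.1]), np.float64(0.17))
knob [ 520.4 -207.8   96. ] collar [ 509.4 -210.7   64. ]
can (array([193, 177,  26,  24, 253], dtype=int32), array([472.5, 162.1,  49.9]), np.float64(0.97)) (array([282, 168,  28,  28, 415], dtype=int32), array([ 508.2, -204.9,   56.9]), np.float64(0.47))
```

View pics/c1.png

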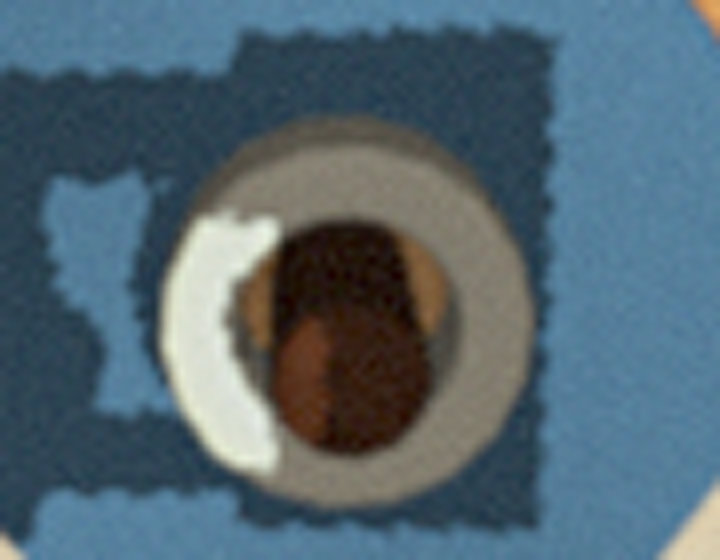

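Crop: knob top centred at crop (352,380) → pixel (264,177.5); collar top centre at (263.2,170.6).

Run:
```python
from h import *
print('knob',ray('w1',(264,177.5),96),'collar',ray('w1',(263.2,170.6),64))
o=get_obs();T=o['tool_pos'];y=o['tcp_rot'][2];print(T,o['tcp_rot'])
d=np.array([507.5,-210.5])-T[:2];print('tool xy mm',d@[np.cos(y),np.sin(y)],d@[np.sin(y),-np.cos(y)])
```

```text
knob [ 508.6 -211.1   96. ] collar [ 507.8 -211.4   64. ]
[ 500.7125427  -203.59094787  236.96614784] [-3.14059771e+00  3.73925966e-04  2.68657645e-01]
tool xy mm 4.710056806012234 8.462856655683218
```

```bash
python3 -m inch '[0,0,0,0.0062,0.0112,0.0,-1,0,0,0,0,0,0.04,-1,0,0,0,0,0,0.04,-1,0,0,0,0,0,0.04,-1,0,0,0,0,0,0.04,-1,0,0,0,0,0,0.018,-1,0,0,0,0,0,0.018,-1,0,0,0,0,0,0,-1,0,0,0,0,0,0,-1]'
python3 - <<'E'
from h import *
a=snap('wrist','w2');print(a['pose'],get_obs())
E
```

```text
time: 1.98
tool_pos: [505.2, -214.0, 80.5]
tcp_rot: [-3.14, 0.002, 0.263]
contact_force: [0.7, 0.3, 0.3]
grip_width: 92.0
finger_force: 0.0
[[ 2.59759784e-01  9.22644339e-01  2.85047851e-01  5.82276330e+02]
 [-9.65670531e-01  2.48886917e-01  7.44024695e-02 -1.95150775e+02]
 [-2.29766337e-03 -2.94589079e-01  9.55621261e-01  2.27989545e+02]
 [ 0.00000000e+00  0.00000000e+00  0.00000000e+00  1.00000000e+00]] {'time': 2.0333, 'joint_positions': array([-5.39878288e-01,  5.56802127e-01,  1.65459170e+00, -2.52564737e-04,
        9.30001385e-01,  7.68051556e-01]), 'dq': array([ 0.00826447, -0.02014752, -0.01597944,  0.00144782, -0.0012896 ,
        0.00400715]), 'tau': array([-4.74802440e-02, -4.75341940e+01, -1.86605895e+01,  5.88202011e-02,
       -6.51670576e-03, -6.21824540e-03]), 'tool_pos': array([ 505.97259709, -214.21570418,   81.39909285]), 'tcp_rot': array([3.14130997e+00, 8.48505210e-06, 2.63017453e-01]), 'contact_force': array([ 0.20910572, -0.09114231,  1.11612737]), 'moment': array([-0.01997186,  0.00797112,  0.02113345]), 'finger_force': 0.0, 'grip_width': 91.99399564462504}
```

View pics/w2.png

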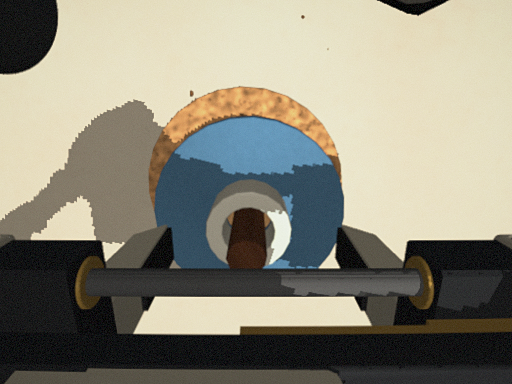

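Knob at column ~248 versus jaw centre ~255, so it's about 3 mm off; correct and close.

```bash
python3 -m inch '[0,0,0,0.0035,-0.004,0,-1,0,0,0,0,0,0,-1,0,0,0,0,0,0,1,0,0,0,0,0,0,1,0,0,0,0,0,0,1,0,0,0,0,0,0,1,0,0,0,0,0,0,1,0,0,0,0,0,0,1]';python3 -m inch '[0,0,0,0,0,0,1,0,0,0,0,0,0,1,0,0,0,0,0,0,1]'
```

```text
time: 2.7
tool_pos: [508.0, -209.7, 80.9]
tcp_rot: [3.142, 0.0, 0.264]
contact_force: [-0.3, -0.4, -0.1]
grip_width: 56.7
finger_force: 0.0
time: 2.95
tool_pos: [508.0, -209.8, 80.9]
tcp_rot: [3.142, 0.0, 0.264]
contact_force: [-1.0, 0.8, 0.1]
grip_width: 36.6
finger_force: 0.0
```

```bash
python3 -m inch '[0,0,0,0,0,0,1,0,0,0,0,0,0,1,0,0,0,0,0,0,1,0,0,0,0,0,0,1,0,0,0,0,0,0,1,0,0,0,0,0,0,1]'; python3 -m inch '[0,0,0,0,0,-0.01,1,0,0,0,0,0,-0.02,1,0,0,0,0,0,-0.03,1,0,0,0,0,0,-0.04,1,0,0,0,0,0,-0.04,1,0,0,0,0,0,-0.025,1,0,0,0,0,0,-0.01,1,0,0,0,0,0,0,1,0,0,0,0,0,0,1]'
python3 - <<'E'
from h import *
a=snap('wrist','w3');o=get_obs();print(o['tool_pos'],o['tcp_rot'],o['contact_force'],o['moment'])
E
```

```text
time: 3.45
tool_pos: [507.9, -209.5, 80.8]
tcp_rot: [-3.141, 0.0, 0.264]
contact_force: [0.0, 1.2, -0.2]
grip_width: 19.2
finger_force: 30.0
time: 4.2
tool_pos: [507.5, -209.5, 220.0]
tcp_rot: [-3.141, 0.001, 0.264]
contact_force: [-0.2, -0.4, -3.6]
grip_width: 19.0
finger_force: 30.0
[ 507.15880001 -209.30346508  219.17336292] [-3.13943709e+00  2.34959355e-03  2.63741978e-01] [-0.72222809 -0.43712171 -2.88766036] [ 0.00141523 -0.02290107 -0.0161502 ]
```

View pics/w3.png

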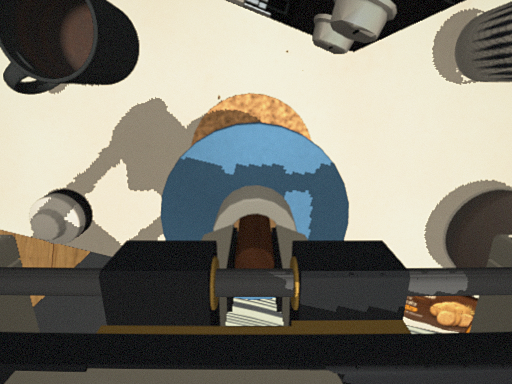

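Lids are lifted level (force ≈3.2 N = both lids). Move partway to view the canister.

```bash
python3 -m inch '[0,0,0,0.0036,-0.019,0,1,0,0,0,0.0072,-0.0387,0,1,0,0,0,0.0072,-0.0387,0,1,0,0,0,0.0072,-0.0387,0,1,0,0,0,0.0072,-0.0387,0,1,0,0,0,0.0072,-0.0387,0,1,0,0,0,0.0072,-0.0387,0,1,0,0,0,0.0036,-0.019,0,1,0,0,0,0,0,0,1,0,0,0,0,0,0,1]'
python3 - <<'E'
from h import *
a=snap('wrist','w4');o=get_obs();print(o['tool_pos'],o['tcp_rot'],o['contact_force'],o['grip_width'])
print(proj('w4',[472,161,80]))
E
```

```text
time: 5.08
tool_pos: [489.7, 10.7, 219.7]
tcp_rot: [-3.141, 0.003, 0.266]
contact_force: [1.2, -1.0, -3.7]
grip_width: 18.8
finger_force: 30.0
[489.98983314   9.79299727 219.88721099] [-3.14123033e+00  2.00818020e-03  2.64892535e-01] [-0.11356362  0.08957235 -4.08395456] 18.753253238043097
[[ 94.56958331 157.59877959]]
```

View pics/w4.png

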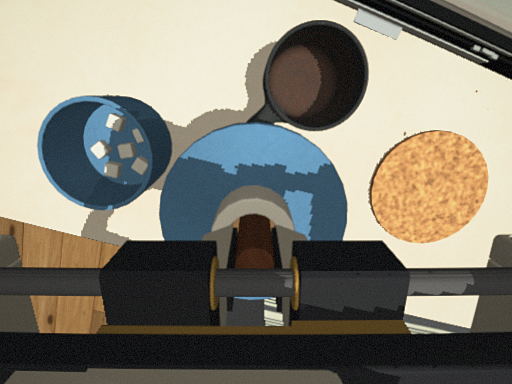

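Canister mouth near (96,152), its left rim fully visible; mug at (318,75), empty trivet at (430,187). Lid still level.

Run:
```python
from h import *
from scipy.optimize import least_squares
im=cv2.imread('pics/w4.png');h=cv2.cvtColor(im,cv2.COLOR_BGR2HSV)
m=((h[:,:,0]>98)&(h[:,:,0]<118)&(h[:,:,1]>90))
def fit(pts,z,r,x0):
    P=np.array([ray('w4',p,z)[:2] for p in pts])
    g=least_squares(lambda a:np.hypot(*(P-a).T)-r,x0,loss='soft_l1',f_scale=1)
    g3=least_squares(lambda a:np.hypot(*(P-a[:2]).T)-a[2],[*x0,r],loss='soft_l1',f_scale=1)
    return g.x.round(1),np.abs(g.fun).mean().round(2),g3.x.round(1)
c=[(np.where(m[v,:160])[0][0]-.5,v) for v in range(102,203,3)]+[(u,np.where(m[:,u])[0][0]-.5) for u in range(75,110,3)]
print('can',fit(c,80,55,[472,161]))
o=get_obs();T=o['tool_pos']; z=T[2]-81+36
l=[(u,np.where(m[:,u])[0][0]-.5) for u in range(185,325,4)]+[(np.where(m[v,155:])[0][0]+154.5,v) for v in range(185,235,3)]+[(np.where(m[v,:360])[0][-1]+.5,v) for v in range(160,235,3)]
print('lid',z,fit(l,z,63.5,T[:2]),fit(l,z-3,63.5,T[:2]),T,o['tcp_rot'])
```

```text
can (array([473.8, 160. ]), np.float64(0.34), array([473.9, 160.5,  54.6]))
lid 174.88721098867288 (array([488.7,  10.2]), np.float64(1.54), array([490.6,  10.5,  62. ])) (array([488.7,  10. ]), np.float64(1.13), array([489.4,  10.2,  62.9])) [489.98983314   9.79299727 219.88721099] [-3.14123033e+00  2.00818020e-03  2.64892535e-01]
```

```bash
python3 -m inch '[0,0,0,0.003,-0.0186,0,1,0,0,0,0.006,-0.0373,0,1,0,0,0,0.006,-0.0373,0,1,0,0,0,0.006,-0.0373,0,1,0,0,0,0.006,-0.0373,0,1,0,0,0,0.003,-0.0186,0,1,0,0,0,0,0,0,1,0,0,0,0,0,0,1,0,0,0,0,0,0,1]'
python3 - <<'E'
from h import *
for i in range(1): o=get_obs();print(o['tool_pos'],o['tcp_rot'])
snap('side','s5');snap('wrist','w5');o=get_obs();print(o['tool_pos'])
im=cv2.imread('pics/s5.png');u,v=proj('s5',[474,160,130])[0].astype(int);print(u,v)
a=cv2.imread('pics/w5.png')
b=cv2.resize(im[v-60:v+60,u-64:u+64],(400,384),interpolation=cv2.INTER_CUBIC)
cv2.imwrite('pics/c5.png',np.hstack([cv2.resize(a,(400,384)),b]))
E
```

```text
time: 5.88
tool_pos: [475.0, 158.5, 220.4]
tcp_rot: [3.141, 0.001, 0.263]
contact_force: [0.7, -0.7, -4.1]
grip_width: 19.4
finger_force: 30.0
[475.04448043 158.47729255 220.41334744] [3.14096576e+00 9.85434390e-04 2.62711029e-01]
[475.14241393 158.39064984 220.6453284 ]
221 186
```

View pics/c5.png

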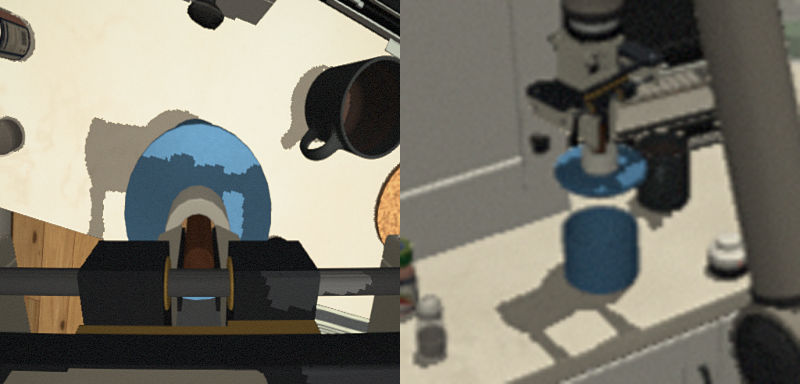

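Side view shows the lids level over the canister, roughly centred. Descend to just above the rim.

```bash
python3 -m inch '[0,0,0,-0.0008,-0.0024,0.02,1,0,0,0,0,0,0.03,1,0,0,0,0,0,0.02,1,0,0,0,0,0,0.01,1,0,0,0,0,0,0,1,0,0,0,0,0,0,1]';python3 -m inch '[0,0,0,0,0,0.004,1,0,0,0,0,0,0.004,1,0,0,0,0,0,0.004,1,0,0,0,0,0,0.002,1,0,0,0,0,0,0.002,1,0,0,0,0,0,0,1]'
```

```text
time: 6.48
tool_pos: [474.2, 160.9, 157.2]
tcp_rot: [3.141, -0.0, 0.263]
contact_force: [0.5, -0.4, -2.7]
grip_width: 19.5
finger_force: 30.0
time: 6.98
tool_pos: [473.6, 161.4, 143.8]
tcp_rot: [3.142, 0.0, 0.264]
contact_force: [0.6, 0.4, -4.0]
grip_width: 19.0
finger_force: 30.0
```

```bash
python3 -m inch '[0,0,0,0,0,0.002,1,0,0,0,0,0,0.001,1,0,0,0,0,0,0.001,1,0,0,0,0,0,0,1,0,0,0,0,0,0,1]';python3 -m inch '[0,0,0,0,0,0.001,1,0,0,0,0,0,0.001,1,0,0,0,0,0,0,1,0,0,0,0,0,0,1]'
```

```text
time: 7.4
tool_pos: [473.8, 161.4, 140.9]
tcp_rot: [3.142, 0.0, 0.264]
contact_force: [0.6, 0.8, -3.8]
grip_width: 19.0
finger_force: 30.0
time: 7.73
tool_pos: [473.7, 161.4, 139.2]
tcp_rot: [3.142, 0.0, 0.264]
contact_force: [-0.7, 0.3, -3.5]
grip_width: 19.0
finger_force: 30.0
```

```bash
python3 -m inch '[0,0,0,0,0,0.001,1,0,0,0,0,0,0,1,0,0,0,0,0,0,1]';python3 -m inch '[0,0,0,0,0,0.001,1,0,0,0,0,0,0,1,0,0,0,0,0,0,1]'
```

```text
time: 7.98
tool_pos: [473.9, 161.5, 138.8]
tcp_rot: [3.142, -0.001, 0.264]
contact_force: [0.4, 0.7, 0.5]
grip_width: 19.0
finger_force: 30.0
time: 8.23
tool_pos: [474.0, 161.5, 138.8]
tcp_rot: [3.141, -0.001, 0.264]
contact_force: [-3.7, -0.6, 6.9]
grip_width: 19.2
finger_force: 30.0
```

Seated at the expected height, with weight transferred. Open, then go down around the collar.

```bash
python3 -m inch '[0,0,0,0,0,0,1,0,0,0,0,0,-0.0008,-1,0,0,0,0,0,0,-1,0,0,0,0,0,0,-1,0,0,0,0,0,0,-1,0,0,0,0,0,0,-1,0,0,0,0,0,0,-1,0,0,0,0,0,0,-1,0,0,0,0,0,0,-1,0,0,0,0,0,0,-1]';python3 -m inch '[0,0,0,0,0,0,-1,0,0,0,0,0,0,-1,0,0,0,0,0,0,-1,0,0,0,0,0,0,-1,0,0,0,0,0,0,-1,0,0,0,0,0,0,-1]'
python3 - <<'E'
from h import *
snap('side','s6');snap('wrist','w6');o=get_obs();print(o['tool_pos'],o['contact_force'])
im=cv2.imread('pics/s6.png');u,v=proj('s6',[474,160,100])[0].astype(int)
a=cv2.imread('pics/w6.png')
b=cv2.resize(im[v-60:v+60,u-64:u+64],(400,384),interpolation=cv2.INTER_CUBIC)
cv2.imwrite('pics/c6.png',np.hstack([cv2.resize(a,(400,384)),b]))
E
```

```text
time: 9.07
tool_pos: [473.8, 161.4, 138.3]
tcp_rot: [3.142, 0.0, 0.264]
contact_force: [0.3, -0.1, 0.7]
grip_width: 74.9
finger_force: 0.0
time: 9.57
tool_pos: [473.8, 161.4, 138.3]
tcp_rot: [3.141, 0.0, 0.264]
contact_force: [0.3, -0.6, -0.6]
grip_width: 91.6
finger_force: 0.0
[473.78046024 161.36927026 138.33107757] [-0.31843166  0.40020089 -0.0608058 ]
```

View pics/c6.png

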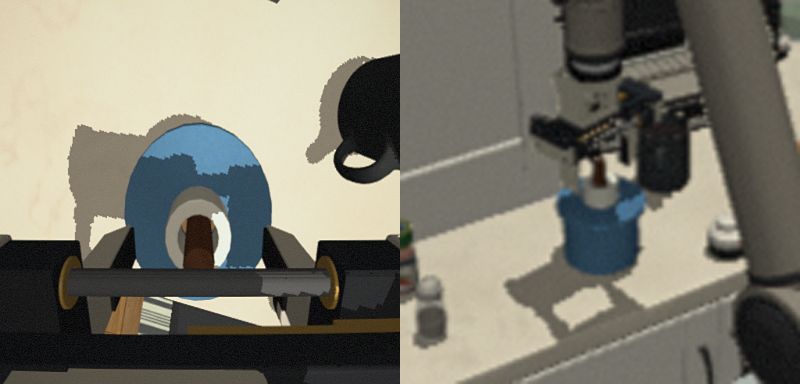

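The lids sit flush and level, released, collar centred between the fingers. Lower to the collar and close.

```bash
python3 -m inch '[0,0,0,0,0,0.015,-1,0,0,0,0,0,0.015,-1,0,0,0,0,0,0.007,-1,0,0,0,0,0,0,-1]'; python3 -m inch '[0,0,0,0,0,0,1,0,0,0,0,0,0,1,0,0,0,0,0,0,1,0,0,0,0,0,0,1,0,0,0,0,0,0,1,0,0,0,0,0,0,1,0,0,0,0,0,0,1,0,0,0,0,0,0,1,0,0,0,0,0,0,1,0,0,0,0,0,0,1]'
```

```text
time: 10.0
tool_pos: [472.9, 161.2, 107.6]
tcp_rot: [-3.141, 0.003, 0.264]
contact_force: [-0.1, 0.0, -0.4]
grip_width: 91.4
finger_force: 0.0
time: 10.83
tool_pos: [473.8, 161.4, 108.9]
tcp_rot: [3.142, -0.0, 0.264]
contact_force: [-0.7, -0.4, 3.1]
grip_width: 49.5
finger_force: 30.0
```

```bash
python3 -m inch '[0,0,0,0,0,0,1,0,0,0,0,0,0,1,0,0,0,0,0,-0.004,1,0,0,0,0,0,-0.004,1,0,0,0,0,0,-0.008,1,0,0,0,0,0,0,1]'; python3 -m inch '[0,0,0,0,0,-0.01,1,0,0,0,0,0,-0.015,1,0,0,0,0,0,-0.02,1,0,0,0,0,0,-0.025,1,0,0,0,0,0,-0.025,1,0,0,0,0,0,-0.02,1,0,0,0,0,0,-0.01,1,0,0,0,0,0,-0.005,1,0,0,0,0,0,0,1,0,0,0,0,0,0,1]'
python3 - <<'E'
from h import *
snap('side','s7');snap('wrist','w7');o=get_obs();print(o['tool_pos'],o['contact_force'])
im=cv2.imread('pics/s7.png');u,v=proj('s7',[474,160,130])[0].astype(int)
a=cv2.imread('pics/w7.png')
b=cv2.resize(im[v-60:v+60,u-64:u+64],(400,384),interpolation=cv2.INTER_CUBIC)
cv2.imwrite('pics/c7.png',np.hstack([cv2.resize(a,(400,384)),b]))
E
```

```text
time: 11.33
tool_pos: [474.3, 161.5, 122.6]
tcp_rot: [3.141, -0.002, 0.264]
contact_force: [0.4, 0.9, -1.6]
grip_width: 50.2
finger_force: 30.0
time: 12.17
tool_pos: [473.3, 161.3, 224.8]
tcp_rot: [-3.142, 0.001, 0.264]
contact_force: [-0.2, -0.3, -2.1]
grip_width: 50.1
finger_force: 30.0
[473.215714   161.26080572 224.44491565] [-0.3963479  -0.3335002  -1.69124527]
```

View pics/c7.png

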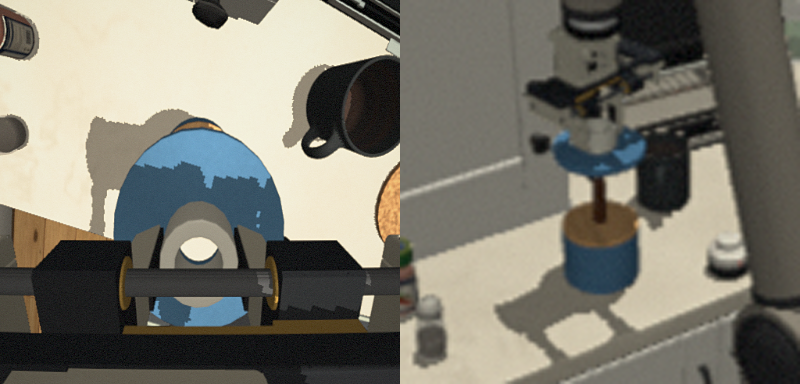

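The outer lid is held level about 44 mm above the knob, and the inner lid is seated on the canister.

```bash
python3 -m inch '[0,0,0,0,0,0,1,0,0,0,0,0,0,1,0,0,0,0,0,0,1]'; python3 -c "
from plant import close_job;print(close_job())"
```

```text
time: 12.52
tool_pos: [473.6, 161.3, 225.1]
tcp_rot: [3.142, 0.001, 0.264]
contact_force: [-0.2, 0.7, -1.3]
grip_width: 50.2
finger_force: 30.0
the job is handed in; nothing more can be done
None
```

I handed the job in at 12.5 s: the inner lid is seated on the canister and the gripper holds the outer lid level about 44 mm above the knob, though the hand-in call gave back no verdict.

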